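Check a carrier's push latch in the gift packing room

ROBOT

A 6-joint arm with a two-finger parallel gripper is mounted at the origin on the work surface. World frame = base frame: x ahead of the robot, y to its left, z up, the work surface at z = 0. Lengths are in mm, angles in rad, forces in N, time in s.
With the tool pointing down it reaches from about 275 to 750 mm from the base axis. Payload 10.2 kg.
Tool frame: the origin (TCP) lies at the very end of the fingers, on their centre line; the grasp point (between the pads) lies 19 mm behind it; x points along the fingers, y is the direction in which the jaws open and shut, and the axes are right-handed (so a half turn about x gives the same grasp; the last joint's range is limited). The gripper opens to 85 mm and grips with 20 to 120 N. Pads are 22 mm wide; open, the fingers measure 114 mm over their backs; the gripper's body (76 mm by 85 mm) begins 54 mm behind the grasp point. The pads swing forward as they close: fully open they stand 13 mm farther back than shut.
Start: joints at [-1.386, 0.313, 1.498, -0, 1.331, -0.223], TCP at [208.198, -481.959, 231.294] pointing down, gripper open.
Joint ranges: [-2.94, 2.94], [-0.97, 2.17], [0.19, 2.56], [-1.23, 4.37], [0.02, 3.11], [-2.88, 2.88]. Speed limits (rad/s): [2.39, 2.39, 3.01, 3.14, 3.14, 3.14].

INTERFACE

Orientations are given as a unit quaternion [w, x, y, z].
In Python, from rig import ctrl, viewer, finish_job gives the robot as it stands.
- The arm moves only by the tool carry_out, never from a script. Its argument "targets" is a list of rows, each an object of numbers: "x", "y", "z": the shift along the world's x, y, z in m; "ax", "ay", "az": the turn, a rotation vector about the world's x, y, z in rad; "hand": the opening, from -1 (shut) to 1 (fully open). A call has 1 to 5 rows; each row is the pose to reach, as a shift and turn from the pose commanded when the call began; what a row does not reach only later rows make up. A row lasts 1/8 s, in which the tool goes at most 62.5 mm and 10.7 degrees, less where a joint would pass 70% of its speed; a pose out of reach is approached as far as the arm can. A call with a gripper value outside its range is refused whole. The fingers move at their own pace and stop on an object; "grip_force" is the grip in N (left out, the last holds). Time passes only in rows, so rows that repeat a pose let the fingers close. It gives the time, the measured TCP pose, the force and the opening at its end, in the units of the state.
- ctrl.sense(): the state, without advancing time (a new reading comes with each control period).
- viewer.capture(name): name is "side" or "top"; returns the picture (480x640x3 uint8, blue, green, red); there is no depth.
- viewer.camera_info(name): a dict with "fx", "fy", "cx", "cy" (pixels), "R" (3x3) and "t" (3): a world point X has camera coordinates R X + t. Camera axes: x right, y down, z forward; pixel columns grow to the right and rows downward; lengths in mm; the calibration is good to about 2 mm. A picture is of the moment at which its call begins. camera_info takes no time and is no camera call.
- finish_job(): hands the job in, once; it reports no verdict.
The state is a dict: "time_s": time; "joints": joint angles; "dq": joint speeds; "tau": joint torques, N m; "eef_pos": TCP position; "ee_rot": TCP orientation; "force": force on the tool from outside, world axes, zero at the start; "wrist_torque": the same for the moment, N m; "grip_width": opening from 0.0 (shut) to 1.0 (fully open).
Only numpy, scipy, OpenCV 4.12 (cv2) and the standard library are available. Lean on these libraries where they do the work, as an engineer would, in place of code of your own. Each camera call takes 0.05 s, during which the arm holds its last target. There are 200 camera calls.

TASK

Check the latch of the white carrier that stands on the blue check board: push its orange latch straight down until it clicks and stays down, but with no more than about 15 N. If it clicks, push the green key on the board until it stays down; if it has not clicked at 15 N it is too stiff, so let it come up again and push the red key until it stays down instead. Push only one key, and leave the latch of the carrier waiting on the black mat alone.

Things in the scene. Friction and masses are not known exactly. Their poses are not given: they have to be found in the camera images.
- latch_a: Orange round push latch, 32 mm across, in a black collar on the lid of white tote A (118 x 168 mm, lid 76 mm high). Origin: centre of its top face (moves with it), z up; at the start 114 mm above the table, 26 mm above the collar. Pushed straight down. Totes A and B look alike; one, either, is on the blue check board about 150 mm behind the keys, the other on a black mat to the other side.
- latch_b: Latch of tote B, same as A to the eye. One of the two is sound: the push rises to about 5 N at 3 mm, fades to nothing at 8 mm, then it clicks by itself to 17 mm down and stays (soft stop beyond: about 5 N at 18 mm, 20 mm at most). The other is too stiff: 2 N plus 2.5 N per mm, so 15 N moves it only 5 mm; it does not click and springs back up when let go.
- key_green: Green push key, 40 x 44 mm, on a grey key box (64 x 150 mm, 34 mm high) on the edge of the check board nearest the robot. Origin: centre of its top face (moves with it), z up, 50 mm above the table when up. Pushed straight down it takes about 3 N at 1 to 2 mm, clicks over at 4 to 5 mm and then stays 9 mm down (soft stop, 10.5 mm at most); it cannot be raised.
- key_red: Red push key on the same key box, 70 mm from the green one, centre to centre; same size, height, origin and action as the green key.
Things that resemble listed ones, but are neither listed nor needed, are in the scene too. What is shaped like the part that bears latch_a but turquoise is not meant. Leave any pink look-alike of the part that bears latch_b alone.

How it is judged (in metres and radians):
On the way, in this order (a step that is already met when the one before it is completed fails the run):
1. the latch of the tote on the check board is pushed until it has clicked down, or with more than 10 N (((horizontal distance between latch_a and key_green below 0.21 m and height (world z) of latch_a below 0.102 m) or (horizontal distance between latch_a and key_green below 0.21 m and contact force between latch_a and anything else above 10 N) or (horizontal distance between latch_b and key_green below 0.21 m and height (world z) of latch_b below 0.102 m) or (horizontal distance between latch_b and key_green below 0.21 m and contact force between latch_b and anything else above 10 N))), for 0.05 s.
2. the right key is down: green if that latch stays down, red if it came up again (((horizontal distance between latch_a and key_green below 0.21 m and height (world z) of latch_a below 0.102 m and height (world z) of key_green below 0.044 m) or (horizontal distance between latch_a and key_green below 0.21 m and height (world z) of latch_a above 0.111 m and height (world z) of key_red below 0.044 m) or (horizontal distance between latch_b and key_green below 0.21 m and height (world z) of latch_b below 0.102 m and height (world z) of key_green below 0.044 m) or (horizontal distance between latch_b and key_green below 0.21 m and height (world z) of latch_b above 0.111 m and height (world z) of key_red below 0.044 m))), for 0.2 s.
At the end, for the whole second after the job is handed in: The latch on the check board has clicked and is 12 mm or more down, the green key 6 mm or more down and the red key up (within 2 mm); or that latch is up (within 3 mm), the red key 6 mm or more down and the green key up. The waiting tote's latch is up (within 3 mm) (((horizontal distance between latch_a and key_green below 0.21 m and height (world z) of latch_a below 0.102 m and height (world z) of key_green below 0.044 m and height (world z) of key_red above 0.048 m and height (world z) of latch_b above 0.111 m) or (horizontal distance between latch_a and key_green below 0.21 m and height (world z) of each of latch_a, latch_b above 0.111 m and height (world z) of key_red below 0.044 m and height (world z) of key_green above 0.048 m) or (horizontal distance between latch_b and key_green below 0.21 m and height (world z) of latch_b below 0.102 m and height (world z) of key_green below 0.044 m and height (world z) of key_red above 0.048 m and height (world z) of latch_a above 0.111 m) or (horizontal distance between latch_b and key_green below 0.21 m and height (world z) of each of latch_b, latch_a above 0.111 m and height (world z) of key_red below 0.044 m and height (world z) of key_green above 0.048 m))); the robot touches nothing.
It fails at once if a latch is forced with more than 22 N (contact force between any of latch_a, latch_b and anything else above 22 N).
It fails at once if the latch of the waiting tote is pushed (more than 4 mm) ((not (horizontal distance between latch_a and key_green below 0.21 m) and distance of latch_a from where it was at the start of the episode above 0.004 m) or (not (horizontal distance between latch_b and key_green below 0.21 m) and distance of latch_b from where it was at the start of the episode above 0.004 m)).
It fails at once if the wrong key is pushed down ((horizontal distance between latch_a and key_green below 0.21 m and height (world z) of latch_a below 0.102 m and height (world z) of key_red below 0.044 m) or (horizontal distance between latch_a and key_green below 0.21 m and height (world z) of latch_a above 0.111 m and height (world z) of key_green below 0.044 m) or (horizontal distance between latch_b and key_green below 0.21 m and height (world z) of latch_b below 0.102 m and height (world z) of key_red below 0.044 m) or (horizontal distance between latch_b and key_green below 0.21 m and height (world z) of latch_b above 0.111 m and height (world z) of key_green below 0.044 m)).
It also fails if it takes over 32 s, if anything falls off the work surface, if the arm or the gripper's body presses on something with over 40 N, if the wrist force passes 120 N, or if a joint passes its speed limit or range.

## Working session

There is one attempt and no reset: what is moved stays moved. The work goes in short steps, Python scripts to look and compute and a tool call to move; the robot and the scene stay as the last step left them, time stands still between calls to the robot, and variables do not carry over. Pictures are saved under pics/ and viewed, about 8 in all and at most 12, crops included, and the job is handed in when it is done.

Besides the shell and the picture viewer there is one more tool, called after "Call:" as name(argument=value, ...) on one line, values as JSON. carry_out: Moves the arm, as the interface text tells. Its arguments: {"type":"object","properties":{"targets":{"type":"array"},"grip_force":{"type":"number"}},"required":["targets"]}

```bash
mkdir -p pics
python3 - <<'E'
from rig import ctrl, viewer
import cv2
s=ctrl.sense(); print(s)
for n in("top","side"):
    cv2.imwrite(f"pics/{n}0.png",viewer.capture(n)); print(n,viewer.camera_info(n))
E
```

```text
{'time_s': 0.0, 'joints': array([-1.38637757e+00,  3.13479934e-01,  1.49843353e+00,  1.52112623e-05,
        1.33097528e+00, -2.23407499e-01]), 'dq': array([-0.00107811, -0.00174649,  0.00112526, -0.0001254 , -0.00054233,
        0.00108056]), 'tau': array([ 2.86207331e-03, -4.12257457e+01, -2.59747678e+01, -4.81776419e-05,
        4.08696840e-03, -1.00615537e-06]), 'eef_pos': array([ 208.16494431, -481.69725782,  230.72108811]), 'ee_rot': array([ 0.14273186,  0.69247097,  0.14364796, -0.69244266]), 'force': array([0.09544983, 0.49943938, 0.29369203]), 'wrist_torque': array([-0.00905649,  0.00345261,  0.03927745]), 'grip_width': 0.997079528430967}
top {'fx': 587.6149561400138, 'fy': 587.6149561400138, 'cx': 317.7408713452583, 'cy': 239.221776261415, 'R': array([[-0.01106793, -0.99985189,  0.01317977],
       [-0.99631149,  0.00990517, -0.08523671],
       [ 0.08509354, -0.01407455, -0.99627356]]), 't': array([ -14.81346605,  543.76124233, 1259.20468164])}
side {'fx': 492.34315365238564, 'fy': 492.34315365238564, 'cx': 322.6788720170533, 'cy': 243.45789984498438, 'R': array([[-0.94110167, -0.33794308,  0.01105087],
       [-0.23955846,  0.64334334, -0.7271321 ],
       [ 0.23861976, -0.68695256, -0.68640862]]), 't': array([ 478.83528405,  219.17581288, 1140.32728884])}
```

View pics/top0.png

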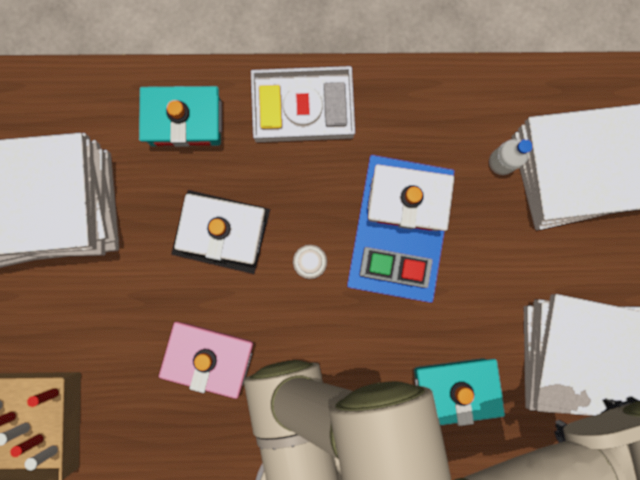

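View pics/side0.png

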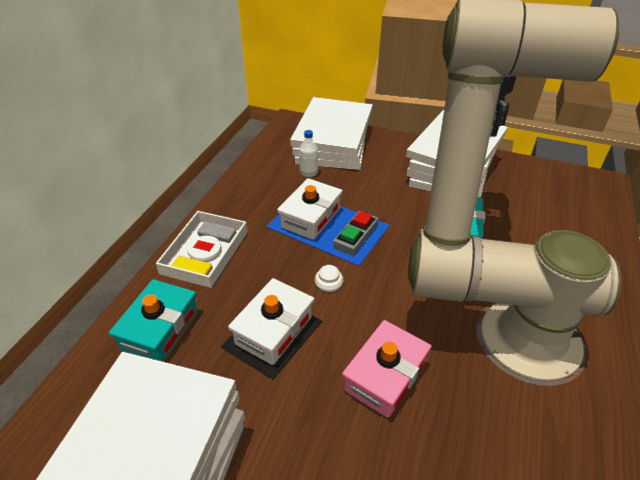

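The top view shows five orange latches: turquoise (177,110) and (463,396), pink (203,362), white on the black mat (217,228), and white on the blue board (413,196). The one on the blue board is the target. The green key is at (380,264) and the red key at (413,269). The red label in the tray at (302,103) is a distractor.

```bash
cat > h.py <<'E'
import cv2,numpy as np
from rig import viewer
def ray(n,uv,z):
    c=viewer.camera_info(n);R=np.array(c['R']);t=np.array(c['t'])
    d=R.T@np.array([(uv[0]-c['cx'])/c['fx'],(uv[1]-c['cy'])/c['fy'],1]);o=-R.T@t
    return o+d*(z-o[2])/d[2]
def pix(n,X):
    c=viewer.camera_info(n);p=np.array(c['R'])@X+c['t']
    return np.array([c['fx']*p[0]/p[2]+c['cx'],c['fy']*p[1]/p[2]+c['cy']])
HUE={'orange':(8,22),'green':(50,75),'red':(0,5)}
def blob(im,col,near,r=25,smin=130,vmin=70):
    h=cv2.cvtColor(im,cv2.COLOR_BGR2HSV);lo,hi=HUE[col]
    m=cv2.inRange(h,(lo,smin,vmin),(hi,255,255))
    if col=='red': m|=cv2.inRange(h,(175,smin,vmin),(180,255,255))
    k=np.zeros_like(m);cv2.circle(k,near,r,255,-1);m&=k
    n,l,s,c=cv2.connectedComponentsWithStats(m);i=1+np.argmax(s[1:,4]);return c[i],s[i]
E
python3 - <<'E'
from h import *
t=cv2.imread('pics/top0.png');s=cv2.imread('pics/side0.png')
for name,col,a,b,z in(('latch','orange',(413,196),(311,191),114),('green','green',(380,264),(350,234),50),('red','red',(413,269),(362,220),50)):
    for n,im,p in(('top',t,a),('side',s,b)):
        c,st=blob(im,col,p,18); print(name,n,c.round(1),st,ray(n,c,z).round(1))
a=cv2.resize(t[140:310,330:480],None,fx=3,fy=3,interpolation=cv2.INTER_CUBIC)
b=cv2.resize(s[165:275,255:395],None,fx=3,fy=3,interpolation=cv2.INTER_CUBIC)
o=np.zeros((510,450+420,3),np.uint8);o[:,:450]=a;o[:330,450:]=b;cv2.imwrite('pics/crop.png',o[:, :800])
E
```

```text
latch top [413.2 194.8] [405 186  18  18 241] [ 625.1 -215.5  114. ]
latch side [310.1 191.7] [305 185  11  14 138] [ 619.1 -201.7  114. ]
green top [380.8 263.7] [370 254  23  21 388] [ 487.5 -154.1   50. ]
green side [349.9 232.9] [341 225  19  17 199] [ 484.7 -147.7   50. ]
red top [412.9 269.7] [401 259  25  23 446] [ 474.2 -222.3   50. ]
red side [362.1 218.8] [353 211  19  17 208] [ 470.6 -215.2   50. ]
```

View pics/crop.png

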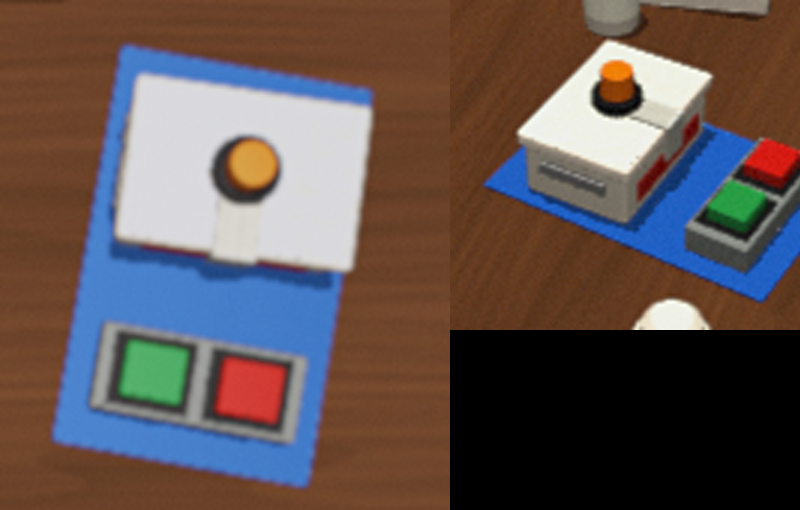

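The crop confirms it: a white tote on the blue board, with its latch top face at about (414.3,194.3). The geometry agrees too. The keys measure 69.5 mm apart against 70 given, and 150 mm behind their midpoint gives about (628,-217). I take the latch as (627,-217.5), green as (487,-154) and red as (474,-222).

Call:
carry_out(targets=[{"x": 0.05,"y": 0.032,"z": 0,"hand": -1},{"x": 0.1,"y": 0.064,"z": 0,"hand": -1},{"x": 0.15,"y": 0.096,"z": 0,"hand": -1},{"x": 0.2,"y": 0.128,"z": 0,"hand": -1},{"x": 0.25,"y": 0.16,"z": 0,"hand": -1}], grip_force=30)

```text
invalid input at $.targets[0]: expected keys x, y, z, ax, ay, az, hand
```

Call:
carry_out(targets=[{"x": 0.05,"y": 0.032,"z": 0,"hand": -1},{"x": 0.1,"y": 0.064,"z": 0,"hand": -1},{"x": 0.14,"y": 0.09,"z": 0,"hand": -1},{"x": 0.16,"y": 0.1,"z": 0,"hand": -1},{"x": 0.165,"y": 0.104,"z": 0,"hand": -1}])

```text
invalid input at $.targets[0]: expected keys x, y, z, ax, ay, az, hand
```

Call:
carry_out(targets=[{"x": 0.05,"y": 0.032,"z": 0,"ax": 0,"ay": 0,"az": 0,"hand": -1},{"x": 0.1,"y": 0.064,"z": 0,"ax": 0,"ay": 0,"az": 0,"hand": -1},{"x": 0.15,"y": 0.096,"z": 0,"ax": 0,"ay": 0,"az": 0,"hand": -1},{"x": 0.2,"y": 0.128,"z": 0,"ax": 0,"ay": 0,"az": 0,"hand": -1},{"x": 0.25,"y": 0.16,"z": 0,"ax": 0,"ay": 0,"az": 0,"hand": -1}], grip_force=30)

```text
time_s: 0.72
eef_pos: [459.6, -320.6, 231.1]
ee_rot: [-0.143, -0.692, -0.143, 0.693]
force: [-0.2, -0.4, 0.5]
grip_width: 0.0
```

Call:
carry_out(targets=[{"x": 0.05,"y": 0.031,"z": 0,"ax": 0,"ay": 0,"az": 0,"hand": -1},{"x": 0.1,"y": 0.062,"z": 0,"ax": 0,"ay": 0,"az": 0,"hand": -1},{"x": 0.15,"y": 0.093,"z": -0.02,"ax": 0,"ay": 0,"az": 0,"hand": -1},{"x": 0.168,"y": 0.104,"z": -0.06,"ax": 0,"ay": 0,"az": 0,"hand": -1},{"x": 0.168,"y": 0.104,"z": -0.1,"ax": 0,"ay": 0,"az": 0,"hand": -1}])

```text
time_s: 1.35
eef_pos: [627.1, -216.4, 129.1]
ee_rot: [-0.144, -0.692, -0.144, 0.692]
force: [0.4, -0.5, -0.3]
grip_width: 0.0
```

Run:
```python
from h import *
from rig import ctrl
t=viewer.capture('top');s=viewer.capture('side')
st=ctrl.sense();p=st['eef_pos'];print(st['time_s'],p,st['force'],pix('top',p),pix('side',p))
def c(n,im):
    u,v=pix(n,p).astype(int);return cv2.resize(im[v-45:v+55,u-50:u+50],(400,400),interpolation=cv2.INTER_CUBIC)
cv2.imwrite('pics/over.png',np.hstack([c('top',t),c('side',s)]))
```

```text
1.45 [ 624.34092214 -216.51431478  126.16038548] [-0.47399807 -0.397347   -1.11709755] [414.75793139 194.18838591] [310.23069639 184.65167779]
```

View pics/over.png

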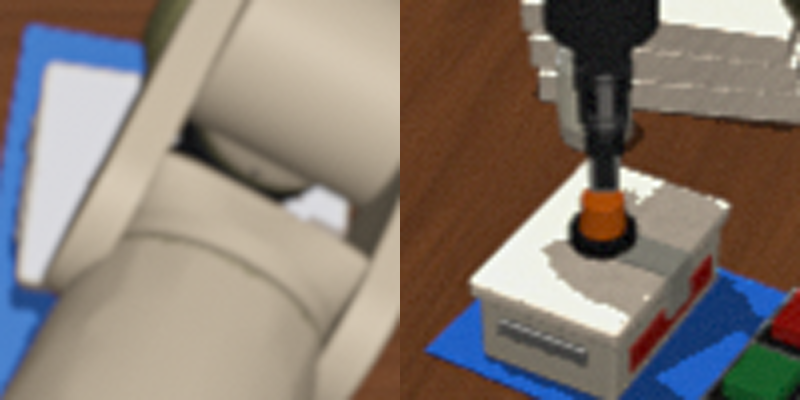

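The side view shows the closed fingers at (310,185), centred on the target latch and just above it. I'll descend in small steps.

Call:
carry_out(targets=[{"x": 0.001,"y": 0,"z": -0.002,"ax": 0,"ay": 0,"az": 0,"hand": -1},{"x": 0.001,"y": 0,"z": -0.004,"ax": 0,"ay": 0,"az": 0,"hand": -1},{"x": 0.001,"y": 0,"z": -0.006,"ax": 0,"ay": 0,"az": 0,"hand": -1},{"x": 0.001,"y": 0,"z": -0.008,"ax": 0,"ay": 0,"az": 0,"hand": -1},{"x": 0.001,"y": 0,"z": -0.009,"ax": 0,"ay": 0,"az": 0,"hand": -1}])

```text
time_s: 2.08
eef_pos: [627.2, -218.0, 122.3]
ee_rot: [0.143, 0.692, 0.143, -0.692]
force: [0.9, -0.7, -0.6]
grip_width: 0.001
```

Call:
carry_out(targets=[{"x": 0,"y": 0,"z": -0.002,"ax": 0,"ay": 0,"az": 0,"hand": -1},{"x": 0,"y": 0,"z": -0.004,"ax": 0,"ay": 0,"az": 0,"hand": -1},{"x": 0,"y": 0,"z": -0.006,"ax": 0,"ay": 0,"az": 0,"hand": -1},{"x": 0,"y": 0,"z": -0.007,"ax": 0,"ay": 0,"az": 0,"hand": -1},{"x": 0,"y": 0,"z": -0.008,"ax": 0,"ay": 0,"az": 0,"hand": -1}])

```text
time_s: 2.7
eef_pos: [627.2, -218.0, 114.2]
ee_rot: [0.143, 0.692, 0.143, -0.692]
force: [0.2, 0.4, -0.3]
grip_width: -0.0
```

Call:
carry_out(targets=[{"x": 0,"y": 0,"z": -0.001,"ax": 0,"ay": 0,"az": 0,"hand": -1},{"x": 0,"y": 0,"z": -0.001,"ax": 0,"ay": 0,"az": 0,"hand": -1}])

```text
time_s: 2.95
eef_pos: [627.2, -218.0, 113.5]
ee_rot: [0.143, 0.692, 0.143, -0.692]
force: [-0.5, -0.6, 1.5]
grip_width: 0.003
```

Call:
carry_out(targets=[{"x": 0,"y": 0,"z": -0.001,"ax": 0,"ay": 0,"az": 0,"hand": -1},{"x": 0,"y": 0,"z": -0.001,"ax": 0,"ay": 0,"az": 0,"hand": -1}])

```text
time_s: 3.2
eef_pos: [627.3, -218.0, 112.5]
ee_rot: [0.143, 0.693, 0.143, -0.692]
force: [-1.4, 0.4, 3.6]
grip_width: -0.003
```

Call:
carry_out(targets=[{"x": 0,"y": 0,"z": -0.001,"ax": 0,"ay": 0,"az": 0,"hand": -1},{"x": 0,"y": 0,"z": -0.001,"ax": 0,"ay": 0,"az": 0,"hand": -1}])

```text
time_s: 3.45
eef_pos: [627.2, -218.0, 111.4]
ee_rot: [0.143, 0.693, 0.143, -0.692]
force: [-1.2, 0.4, 4.2]
grip_width: -0.0
```

Call:
carry_out(targets=[{"x": 0,"y": 0,"z": -0.001,"ax": 0,"ay": 0,"az": 0,"hand": -1},{"x": 0,"y": 0,"z": -0.001,"ax": 0,"ay": 0,"az": 0,"hand": -1}])

```text
time_s: 3.7
eef_pos: [627.2, -218.0, 110.3]
ee_rot: [0.143, 0.693, 0.143, -0.692]
force: [-1.7, -0.6, 4.2]
grip_width: 0.003
```

The force is levelling off at about 4 N, as the sound latch should. I'll continue.

Call:
carry_out(targets=[{"x": 0,"y": 0,"z": -0.001,"ax": 0,"ay": 0,"az": 0,"hand": -1},{"x": 0,"y": 0,"z": -0.001,"ax": 0,"ay": 0,"az": 0,"hand": -1}])

```text
time_s: 3.95
eef_pos: [627.2, -218.0, 109.2]
ee_rot: [0.143, 0.692, 0.143, -0.692]
force: [-1.1, -0.1, 3.0]
grip_width: 0.001
```

Call:
carry_out(targets=[{"x": 0,"y": 0,"z": -0.001,"ax": 0,"ay": 0,"az": 0,"hand": -1},{"x": 0,"y": 0,"z": -0.002,"ax": 0,"ay": 0,"az": 0,"hand": -1},{"x": 0,"y": 0,"z": -0.002,"ax": 0,"ay": 0,"az": 0,"hand": -1}])

```text
time_s: 4.32
eef_pos: [627.1, -217.8, 106.9]
ee_rot: [-0.143, -0.692, -0.143, 0.693]
force: [-0.1, -1.5, 1.6]
grip_width: -0.0
```

Call:
carry_out(targets=[{"x": 0,"y": 0,"z": -0.001,"ax": 0,"ay": 0,"az": 0,"hand": -1},{"x": 0,"y": 0,"z": -0.002,"ax": 0,"ay": 0,"az": 0,"hand": -1},{"x": 0,"y": 0,"z": -0.002,"ax": 0,"ay": 0,"az": 0,"hand": -1}])

```text
time_s: 4.7
eef_pos: [627.1, -217.8, 105.0]
ee_rot: [-0.143, -0.692, -0.143, 0.693]
force: [0.2, 0.2, -0.4]
grip_width: 0.003
```

The force has faded to 0 at 9 mm, so it seems to have clicked. I'll follow 4 mm further to be sure, then lift and look.

Call:
carry_out(targets=[{"x": 0,"y": 0,"z": -0.002,"ax": 0,"ay": 0,"az": 0,"hand": -1},{"x": 0,"y": 0,"z": -0.004,"ax": 0,"ay": 0,"az": 0,"hand": -1},{"x": 0,"y": 0,"z": -0.004,"ax": 0,"ay": 0,"az": 0,"hand": -1}])

```text
time_s: 5.08
eef_pos: [627.1, -217.9, 101.0]
ee_rot: [-0.143, -0.692, -0.143, 0.693]
force: [-0.2, -0.1, 0.2]
grip_width: -0.002
```

Call:
carry_out(targets=[{"x": 0,"y": 0,"z": 0.02,"ax": 0,"ay": 0,"az": 0,"hand": -1},{"x": 0,"y": 0,"z": 0.05,"ax": 0,"ay": 0,"az": 0,"hand": -1},{"x": -0.04,"y": 0.02,"z": 0.06,"ax": 0,"ay": 0,"az": 0,"hand": -1},{"x": -0.09,"y": 0.042,"z": 0.06,"ax": 0,"ay": 0,"az": 0,"hand": -1},{"x": -0.14,"y": 0.064,"z": 0.06,"ax": 0,"ay": 0,"az": 0,"hand": -1}])

```text
time_s: 5.7
eef_pos: [485.6, -153.2, 161.4]
ee_rot: [0.143, 0.693, 0.143, -0.692]
force: [0.5, -0.8, -0.4]
grip_width: -0.001
```

Run:
```python
from h import *
from rig import ctrl
t=viewer.capture('top');s=viewer.capture('side')
st=ctrl.sense();p=st['eef_pos'];print(st['time_s'],p,st['force'])
cv2.imwrite('pics/click.png',np.hstack([cv2.resize(t[150:300,340:470],(390,450)),cv2.resize(s[150:275,275:388],(407,450))]))
```

```text
5.8 [ 482.73119341 -151.21017874  160.54762186] [ 0.84037173 -0.6934937   0.55509242]
```

View pics/click.png

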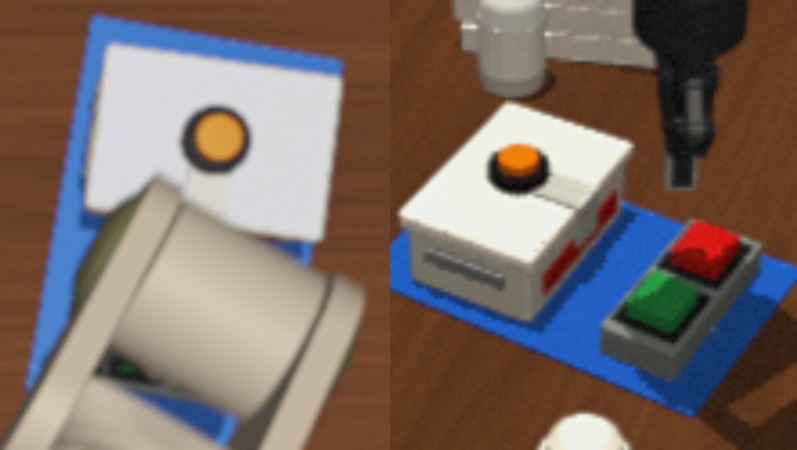

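The latch stays down: in the side view it is now a short stub above its collar. Next is the green key, which is in front at crop position (665,300).

Call:
carry_out(targets=[{"x": 0,"y": 0,"z": -0.03,"ax": 0,"ay": 0,"az": 0,"hand": -1},{"x": 0,"y": 0,"z": -0.06,"ax": 0,"ay": 0,"az": 0,"hand": -1},{"x": 0,"y": 0,"z": -0.09,"ax": 0,"ay": 0,"az": 0,"hand": -1},{"x": 0,"y": 0,"z": -0.1,"ax": 0,"ay": 0,"az": 0,"hand": -1},{"x": 0,"y": 0,"z": -0.1,"ax": 0,"ay": 0,"az": 0,"hand": -1}])

```text
time_s: 6.42
eef_pos: [487.5, -154.1, 61.5]
ee_rot: [0.143, 0.692, 0.143, -0.692]
force: [0.2, 0.0, 0.4]
grip_width: 0.001
```

Run:
```python
from h import *
from rig import ctrl
s=viewer.capture('side');p=ctrl.sense()['eef_pos'];print(p)
cv2.imwrite('pics/g.png',cv2.resize(s[190:270,310:400],(630,560),interpolation=cv2.INTER_CUBIC))
```

```text
[ 487.7844273  -154.30223756   62.11765637]
```

View pics/g.png

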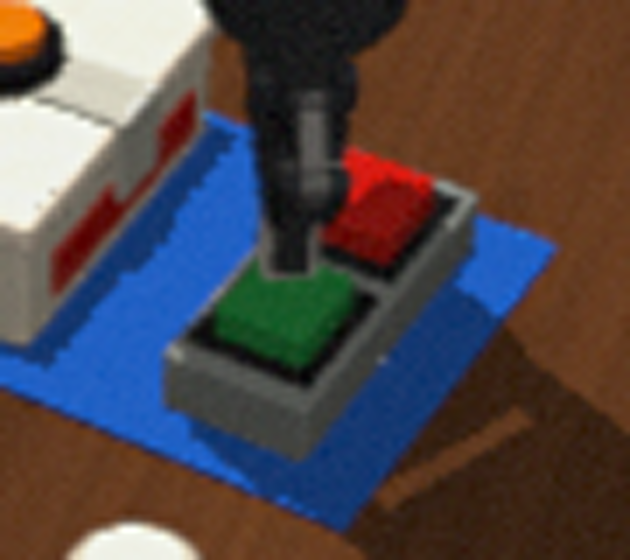

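The fingers are above the green key only, clear of the red one. I'll press.

Call:
carry_out(targets=[{"x": 0,"y": 0,"z": -0.004,"ax": 0,"ay": 0,"az": 0,"hand": -1},{"x": 0,"y": 0,"z": -0.008,"ax": 0,"ay": 0,"az": 0,"hand": -1},{"x": 0,"y": 0,"z": -0.011,"ax": 0,"ay": 0,"az": 0,"hand": -1},{"x": 0,"y": 0,"z": -0.013,"ax": 0,"ay": 0,"az": 0,"hand": -1},{"x": 0,"y": 0,"z": -0.014,"ax": 0,"ay": 0,"az": 0,"hand": -1}])

```text
time_s: 7.1
eef_pos: [487.2, -154.0, 47.4]
ee_rot: [0.143, 0.692, 0.143, -0.692]
force: [-1.9, -0.5, 2.9]
grip_width: 0.002
```

Call:
carry_out(targets=[{"x": 0,"y": 0,"z": -0.001,"ax": 0,"ay": 0,"az": 0,"hand": -1},{"x": 0,"y": 0,"z": -0.002,"ax": 0,"ay": 0,"az": 0,"hand": -1},{"x": 0,"y": 0,"z": -0.003,"ax": 0,"ay": 0,"az": 0,"hand": -1},{"x": 0,"y": 0,"z": -0.004,"ax": 0,"ay": 0,"az": 0,"hand": -1},{"x": 0,"y": 0,"z": -0.004,"ax": 0,"ay": 0,"az": 0,"hand": -1}])

```text
time_s: 7.72
eef_pos: [487.2, -154.0, 43.2]
ee_rot: [-0.143, -0.692, -0.143, 0.692]
force: [-0.2, -0.8, -0.0]
grip_width: 0.001
```

The key took 2.9 N and then dropped to 0 N, so it clicked. I'll lift and back away for a final look.

Call:
carry_out(targets=[{"x": 0,"y": 0,"z": 0.02,"ax": 0,"ay": 0,"az": 0,"hand": -1},{"x": 0,"y": 0,"z": 0.07,"ax": 0,"ay": 0,"az": 0,"hand": -1},{"x": 0,"y": 0,"z": 0.12,"ax": 0,"ay": 0,"az": 0,"hand": -1},{"x": 0,"y": 0,"z": 0.16,"ax": 0,"ay": 0,"az": 0,"hand": -1},{"x": 0,"y": 0,"z": 0.16,"ax": 0,"ay": 0,"az": 0,"hand": -1}])

```text
time_s: 8.35
eef_pos: [488.2, -154.5, 206.1]
ee_rot: [0.145, 0.694, 0.142, -0.691]
force: [-0.2, 0.4, -0.7]
grip_width: -0.0
```

Run:
```python
from h import *
from rig import ctrl
s=viewer.capture('side');st=ctrl.sense();print(st['time_s'],st['eef_pos'],st['force'])
cv2.imwrite('pics/end.png',cv2.resize(s[160:380,220:410],(570,600)[:2],interpolation=cv2.INTER_CUBIC))
```

```text
8.4 [ 487.43390162 -154.06819274  203.93479008] [ 0.06577226  1.01389352 -0.36577232]
```

View pics/end.png

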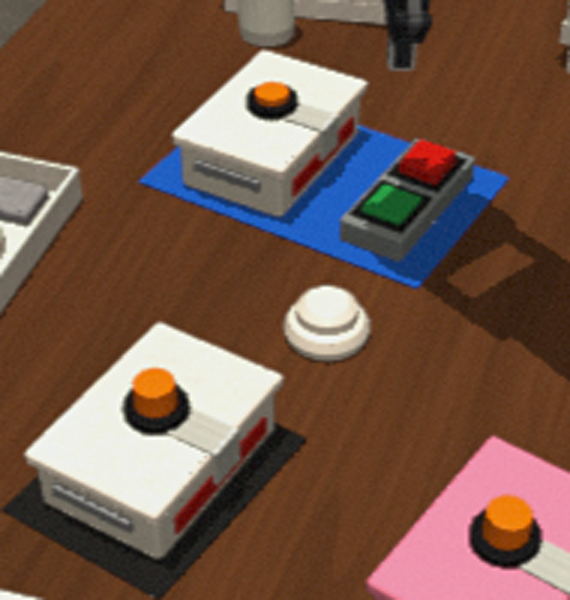

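The green key at (392,203) stays down, the red key at (428,160) is up, and the board latch at (272,95) is down. The mat latch at (155,393) is up and the gripper is clear.

```bash
python3 -c "
from rig import finish_job
print(finish_job())"
```

```text
the job is handed in; nothing more can be done
None
```

The latch on the check-board tote is sound, so I pushed the green key. I handed the job in at about 8.4 s of the 32 s allowed.

- **Latch:** I pushed it with closed fingers in steps of about 1 mm. The highest force I read was about 4.2 N, at 2.5 to 3.5 mm. It then faded to 0 N by about 9 mm and stayed at 0 N to 13 mm.
- **Green key:** it read about 2.9 N, then 0 N as it clicked over.
- **Last picture:** the board latch and the green key are down, the red key and the waiting tote's latch are up, and the gripper is clear with about 0 N on it.
- **Disagreements:** the side camera's colour centroids were up to 14 mm off from the top view, because they include the side faces of the parts. I used the top view, checked against the known key spacing and tote distance. TCP readings taken just after fast moves were also a few mm off until the arm settled.

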